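# Take the snap-in vent cover off a cooling unit

### The arm

A 6-joint arm with a two-finger parallel gripper is mounted at the origin on the work surface. World frame = base frame: x ahead of the robot, y to its left, z up, the work surface at z = 0. Lengths are in m, angles in degrees, forces in N, time in s.
With the tool pointing down it reaches from about 0.375 to 0.9 m from the base axis. Payload 3.1 kg.
Tool frame: the origin (TCP) lies at the very end of the fingers, on their centre line; the grasp point (between the pads) lies bot.grip_point_offset behind it (bot.grip_point_offset is the distance from the TCP to the grasp point, in m); z points along the fingers, y is the line along which they close (so a half turn about z gives the same grasp; the last joint's range is limited). The gripper opens to 87 mm and grips with 3 to 60 N. Pads are 19 mm wide; open, the fingers measure 117 mm over their backs; the gripper's body (75 mm by 190 mm) begins 51 mm behind the grasp point.
Start: joints at [-79.727, 30.224, 82.088, -0, 67.689, -10.227], TCP at [0.219, -0.585, 0.223] pointing down, gripper open.
Joint ranges: [-176.69, 176.69], [-43.24, 126.21], [12.49, 139.97], [-82, 262], [0, 151.66], [-163.58, 163.58]. Speed limits (degrees/s): [159.86, 159.86, 180, 180, 180, 180].

### API

Orientations are given as a 3x3 rotation matrix whose columns are the frame's x, y, z axes.
In Python, from rig import bot, viewer, ticket gives the robot as it stands.
- The arm moves only by the tool servo_tool, never from a script. Its argument "targets" is a list of rows, each an object with "offset": the shift along the tool's x, y, z in m, a list of three; "dr": the turn, a rotation vector about the tool's x, y, z in degrees, a list of three. In form: [{"offset": [x, y, z], "dr": [ax, ay, az]}, ...]. A call has 1 to 20 rows; each row is the pose to reach, as a shift and turn from the pose commanded when the call began, along the tool's axes at that moment; what a row does not reach only later rows make up. A row lasts 1/12 s, in which the tool goes at most 41.7 mm and 7.16 degrees, less where a joint would pass 70% of its speed; a pose out of reach is approached as far as the arm can. A call with a gripper value outside its range is refused whole. "gripper" is the gripper command: -1 is fully open, 1 is shut, values between are in proportion, set as the call begins (left out, the last holds). The fingers move at their own pace and stop on an object; the grip force is fixed at half the most. Time passes only in rows, so rows that repeat a pose let the fingers close. It gives the time, the measured TCP pose, the force, the opening and the grip force at its end, in the units of the state.
- bot.read_state(): the state, without advancing time (a new reading comes with each control period).
- viewer.capture(name): name is "scene" or "top" or "wrist"; returns a dict with "color" (384x512x3 uint8, red, green, blue), "camera_matrix" (3x3 intrinsics, pixels), "R" (3x3) and "t" (3): a world point X has camera coordinates R X + t. Camera axes: x right, y down, z forward; pixel columns grow to the right and rows downward; lengths in m; the calibration is good to about 2 mm. A picture is of the moment at which its call begins. There is no depth.
- ticket.hand_in(): hands the job in; it is judged then, once.
The state is a dict: "time_s": time; "joint_positions": joint angles; "qvel": joint speeds; "tau": joint torques, N m; "position": TCP position; "tcp_rot": TCP orientation; "force": force on the tool from outside, world axes, zero at the start; "moment": the same for the moment, N m; "opening": opening from 0.0 (shut) to 1.0 (fully open); "grasp_force": force on a finger pad.
Only numpy, scipy, OpenCV 4.12 (cv2) and the standard library are available. Lean on these libraries where they do the work, as an engineer would, in place of code of your own. Each camera call takes 0.05 s, during which the arm holds its last target. There are 200 camera calls.

### The job

The fan in the cooling unit is to be inspected: gently press the orange release tab on the cream vent cover inward and, keeping it pressed, swing that end of the cover up about its other edge until you feel it come lightly against its stop, ease it back a touch, then draw its tongue out from under the blue lip and take the cover off without forcing it. Lay the cover flat in the blue tray, slatted face up, setting it down rather than dropping it, and let go of it. Leave the other things on the bench where they are.

Things in the scene. Friction and masses are not known exactly. Their poses are not given: they have to be found in the camera images.
- unit: Heavy, fixed grey cooling unit, footprint about 180 x 170 mm, 58 to 125 mm high, its top sloping 20 degrees. Origin: centre of its underside, axes level, x from the low latch end (towards the robot) to the high lug end.
- vent_frame: The vent opening in the unit's sloped top, 104 (x) x 74 (y) mm, with 2 mm play round the cover. Origin: its centre, in the plane of the cover's underside, 90 mm above the bench. x runs up the slope from the latch end to the lug end, z is the slope's outward normal. Grey surround flush with the cover's top at z = 5 mm.
- latch_lip (a point): Middle of the lower inner edge of the blue lip at the latch end (x = -52, y = 0, z = 4.5 mm in vent_frame). Both blue lips are 16 mm deep (x), 74 mm wide and reach from z = 4.5 to 8 mm; this one stands 5 mm over the latch nose, the other 6 mm over the lugs.
- frame_hinge (a point): Middle of the lower inner edge of the blue lip at the lug end (x = 52, y = 0, z = 4.5 mm in vent_frame). The cover pivots about the line through it along vent_frame's y; a positive turn about +y lifts the latch end. Behind the lip a hidden stop ends the swing somewhere between 0.25 and 0.62 rad, anew each time; it must be felt: a rise of 2 to 4 N, or 0.3 N m, at the grip tells it.
- cover: Cream vent cover, loose, about 0.1 kg, panel 100 (x) x 70 (y) x 5 mm. Origin: centre of its flat underside (nothing lies below); x from latch end to lug end, z out of the slatted face. In the frame at the start: axes as vent_frame, origin within 2 mm of it. Two lugs at the +x edge, y = 14 to 28 mm on either side, z = 0 to 3 mm, reach out to x = 58 mm.
- cover_lugs (a point): Point on the cover between its two lugs, at x = 54, y = 0, z = 1.5 mm of the cover. More than 80 N between cover and unit (on lip and stop together) is forcing it; the grip levers many times its own push onto them, and a tongue pulled while still held by the keeper resists at once.
- tongue (a point): Middle of the crossbar (x = 78 to 82, y = -15 to 15, z = 0 to 3 mm of the cover) on a 10 mm wide tongue of the cover; at the start it is hidden 30 mm behind the lip. A hidden keeper holds it: only when the cover is swung to within 0.02 to 0.06 rad of its stop can it be drawn straight along vent_frame's -x, at that angle; 35 to 45 mm frees it, then lift along vent_frame's z.
- rib (a point): Middle of the far (+x) face of the cream grip rib that stands on the cover, fixed to it: at x = -8, y = 0, z = 20 mm of the cover. The rib is 5 mm thick (x = -13 to -8), 42 mm wide (y) and reaches up to z = 30 mm.
- tab_face (a point): Middle of the outer (-x) face of the orange tab, at x = -46 mm + tab travel, y = 0, z = 20 mm of the cover. The upright tab is 5 mm thick (x), 24 mm wide (y), reaches up to z = 30 mm and carries a hidden latch nose that reaches to x = -57 mm. Tab and rib can be pinched together: over both 38 mm with the tab out, 31 mm with it fully in.
- tab (a joint): Travel of the orange release tab, sliding in the cover along the cover's +x (inward): 0 m out (latched), 0.007 m fully in; the nose lets go beyond about 0.006. A spring pushes it out with 4 N at 0 and 11 N at 0.007, so it must be kept pressed until the latch end has risen 10 mm or more. The thin plastic bears a squeeze of up to 60 N on each finger.
- tray: Blue open tray, fixed, 220 (x) x 160 (y) x 28 mm high, walls and floor 5 mm, empty. Origin: centre of its underside.
- tray_in (a point): Centre of the tray's inner floor, 5 mm above the bench.
- carton: Closed cardboard carton, fixed, 200 x 150 x 90 mm, origin: centre of its underside. It stands on the side of the unit where the tray does not.
- pump_a: Gear pump standing shaft up, 76 x 60 x 128 mm, bystander; origin: centre of its underside.
- pump_b: Second gear pump, as pump_a, bystander.
- spray_can: Green spray can, 54 mm in diameter, 170 mm high, bystander; origin: centre of its underside.
- grease_jar: Jar with a red cap, 64 mm in diameter, 70 mm high, bystander; origin: centre of its underside.
- tape_roll: Roll of tape lying flat, 90 mm in diameter, 24 mm high, bystander; origin: centre of its underside.
- part_box: Small cardboard box 60 x 45 x 35 mm, bystander; origin: centre of its underside.
- screwdriver: Screwdriver lying along its x, 200 mm or less, bystander, beside the unit; origin on its axis.
There are look-alikes about, which are no part of the job. There is more than one size of the cover; the job needs the largest.

How it is judged (in metres and radians):
On the way, in this order (a step that is already met when the one before it is completed fails the run):
1. the release tab is pressed in while the cover is still seated (value of joint tab above 0.005 m and angle between the z axis of cover and the z axis of vent_frame, either way round below 0.08 rad), for 0.1 s.
2. the cover is pivoted up by more than 10 degrees with its lugs still under the lip (angle between the z axis of cover and the z axis of vent_frame, either way round above 0.18 rad and distance between cover_lugs and frame_hinge below 0.011 m), for 0.05 s.
3. the cover is lowered, held, to within 15 mm of the tray's floor (contact force between the fingers and cover above 0.3 N and z of cover in the frame of tray below 0.02 m and horizontal distance between cover and tray_in below 0.08 m), for 0.05 s.
At the end, for the whole second after the job is handed in: The cover lies flat (within 4.5 degrees), slatted face up, on the floor of the blue tray (origin within 75 mm along and 55 mm across of the tray's centre, underside within 4 mm of its floor), released and at rest (x of cover in the frame of tray between -0.075 and 0.075 m and y of cover in the frame of tray between -0.055 and 0.055 m and z of cover in the frame of tray below 0.009 m and angle between cover's own z axis and vertical below 0.08 rad and linear speed of cover below 0.02 m/s and angular speed of cover below 0.2 rad/s); the robot touches nothing.
It fails at once if the cover is squeezed too hard: more than 60 N on each finger (contact force between the fingers and cover above 120 N).
It fails at once if the cover is forced: more than 80 N between it and the unit (contact force between cover and unit above 80 N).
It fails at once if another thing on the bench is shifted by more than 40 mm (distance of any of pump_a, pump_b, spray_can, grease_jar, tape_roll, part_box, screwdriver from where it was at the start of the episode above 0.04 m).
It fails at once if a pump, the can or the jar is tipped over (angle between any of pump_a, pump_b, spray_can, grease_jar's own z axis and vertical above 0.5 rad).
It also fails if it takes over 54 s, if anything falls off the work surface, if the arm or the gripper's body presses on something with over 40 N, if the wrist force passes 120 N, or if a joint passes its speed limit or range.

## Working session

There is one attempt and no reset: what is moved stays moved. The work goes in short steps, Python scripts to look and compute and a tool call to move; the robot and the scene stay as the last step left them, time stands still between calls to the robot, and variables do not carry over. Pictures are saved under pics/ and viewed, at most 10 in all, crops included, and the job is handed in when it is done.

Besides the shell and the picture viewer there is one more tool, called after "Call:" as name(argument=value, ...), one argument or row to a line, values as JSON. servo_tool: Moves the arm, as the interface text tells. Its arguments: {"type":"object","properties":{"targets":{"type":"array"},"gripper":{"type":"number"}},"required":["targets"]}

```bash
mkdir -p pics; cat > h.py <<'E'
import numpy as np, cv2, json
from rig import bot, viewer, ticket
def cap(n,save=None):
    c=viewer.capture(n)
    if save: cv2.imwrite('pics/'+save,c['color'][:,:,::-1])
    return c
def ray(c,u,v):
    K,R,t=[np.array(c[k]) for k in('camera_matrix','R','t')]
    d=R.T@np.linalg.inv(K)@np.array([u,v,1.]); o=-R.T@t
    return o,d/np.linalg.norm(d)
def onz(c,u,v,z):
    o,d=ray(c,u,v); return o+d*(z-o[2])/d[2]
def proj(c,X):
    K,R,t=[np.array(c[k]) for k in('camera_matrix','R','t')]
    p=K@(R@np.array(X)+t); return p[:2]/p[2]
E
python3 - <<'E'
from h import *
a=cap('scene');b=cap('top')
im=np.vstack([a['color'],b['color']])
cv2.imwrite('pics/s.png',a['color'][:,:,::-1]);cv2.imwrite('pics/t.png',b['color'][:,:,::-1])
for c in(a,b): print(-np.array(c['R']).T@np.array(c['t']),np.array(c['camera_matrix'])[0])
print(bot.read_state(),bot.grip_point_offset)
E
```

```text
[ 1.55962159 -0.34397291  0.74343296] [413.09830406   0.         252.24379351]
[0.37298283 0.01556327 1.16040066] [451.85784786   0.         263.06257035]
{'time_s': 0.1, 'joint_positions': array([-7.97254488e+01,  3.02749809e+01,  8.21476316e+01,  5.47902150e-04,
        6.76904193e+01, -1.02282722e+01]), 'qvel': array([-0.02811081, -0.08070351, -0.17624056, -0.07569521, -0.033926  ,
       -0.08826081]), 'tau': array([ 7.16985511e-06, -4.40982771e+01, -1.77151018e+01,  6.34113676e-02,
        5.34003088e-02, -4.99796454e-05]), 'position': array([ 0.21881062, -0.58475056,  0.22166296]), 'tcp_rot': array([[ 9.36656267e-01,  3.50249796e-01, -3.43169609e-04],
       [ 3.50249781e-01, -9.36654321e-01,  1.94271965e-03],
       [ 3.59005863e-04, -1.93985561e-03, -9.99998054e-01]]), 'force': array([ 0.33122976, -0.17721565, -0.16075958]), 'moment': array([-0.00182287, -0.02842544,  0.05828557]), 'grasp_force': 0.0, 'opening': 0.9998395248226656} 0.0187
```

View pics/s.png

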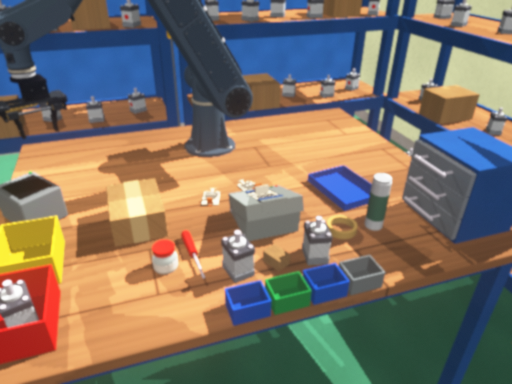

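View pics/t.png

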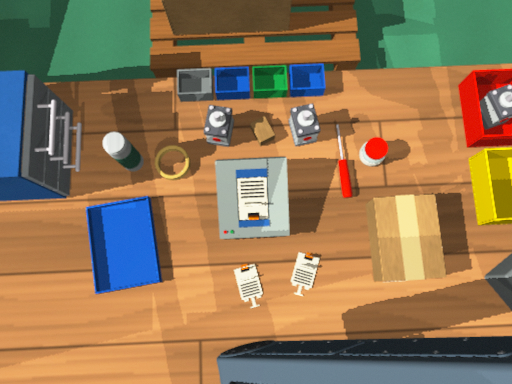

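Top view (up = +x, left = +y). These could be taken for the cover: the one in the unit at (252,195), loose ones at (248,284) and (306,272). The last two are smaller and lie on the bench, so I choose the one in the unit. Blue things: the tray is at (124,245), and the bins at the top plus the cabinet at the left are look-alikes.

```bash
python3 - <<'E'
from h import *
b=cap('top');im=b['color']
cv2.imwrite('pics/c.png',cv2.resize(im[150:250,205:305],(800,800),interpolation=cv2.INTER_CUBIC)[:,:,::-1])
h=cv2.cvtColor(im,cv2.COLOR_RGB2HSV)
def comps(m,x0,y0,x1,y1,mina=8):
    mm=np.zeros_like(m);mm[y0:y1,x0:x1]=m[y0:y1,x0:x1]
    n,l,s,c=cv2.connectedComponentsWithStats(mm)
    for i in range(1,n):
        if s[i,4]>=mina:
            cn=cv2.findContours((l==i).astype(np.uint8),0,1)[0][0]
            r=cv2.minAreaRect(cn); print(s[i],c[i].round(1),np.round(cv2.boxPoints(r),1).tolist(),r[2])
print('blue');comps(cv2.inRange(h,(100,120,60),(125,255,255)),80,150,300,300)
print('orange');comps(cv2.inRange(h,(5,150,120),(16,255,255)),225,160,280,225,3)
print('grey');g=cv2.inRange(h,(0,0,90),(179,40,215));comps(cv2.inRange(h,(60,5,90),(110,45,220)),205,150,300,245,100)
E
```

```text
blue
[236 169  31   9 235] [251.2 172.7] [[235.6999969482422, 169.8000030517578], [266.0, 168.1999969482422], [266.3999938964844, 176.0], [236.10000610351562, 177.60000610351562]] 86.98721313476562
[  86  196   75   98 5742] [122.7 244.4] [[83.0, 204.5], [149.5, 195.39999389648438], [161.6999969482422, 284.1000061035156], [95.30000305175781, 293.20001220703125]] 82.14668273925781
[239 219  30   8 183] [253.7 222.9] [[238.6999969482422, 220.39999389648438], [267.8999938964844, 218.8000030517578], [268.29998779296875, 225.0], [239.0, 226.6999969482422]] 86.8201675415039
orange
[249 216  10   4  25] [254.  217.8] [[249.0, 216.0], [258.0, 216.0], [258.0, 219.0], [249.0, 219.0]] 90.0
grey
[ 216  157   73   81 3240] [252.  196.3] [[215.5, 159.8000030517578], [285.0, 156.5], [288.70001220703125, 234.89999389648438], [219.1999969482422, 238.1999969482422]] 87.27368927001953
```

View pics/c.png

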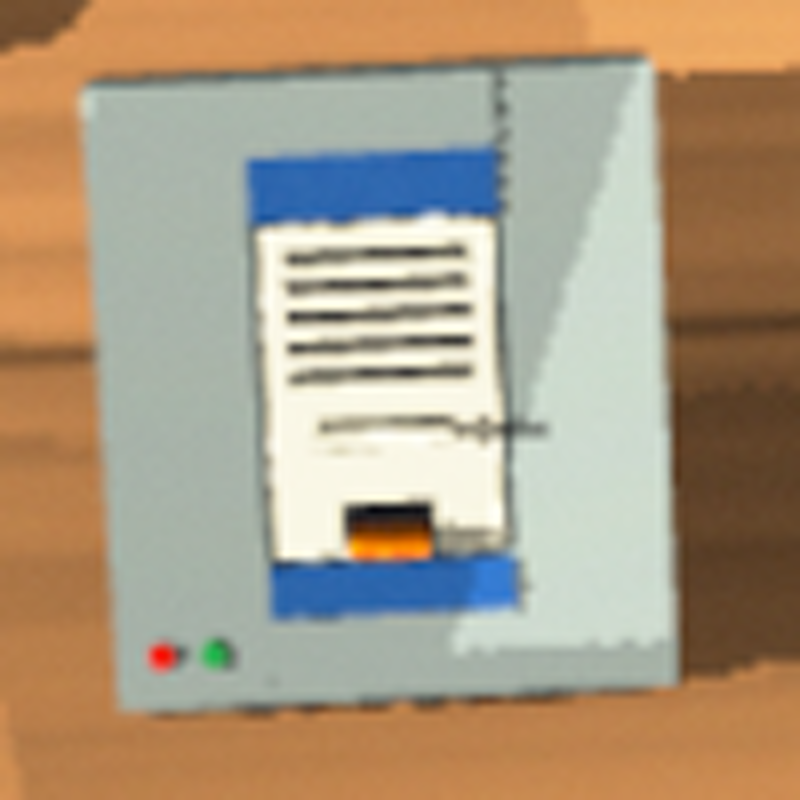

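Crop: it shows the large cover in the unit, with the lug lip at crop (372,185), the latch lip at (395,585), and the orange tab at (390,530). The yaw is a few degrees. Next I compute the poses of the vent frame and tray.

```bash
cat >> h.py <<'E'
s,c20=np.sin(np.radians(20)),np.cos(np.radians(20))
def Rz(a): return np.array([[np.cos(a),-np.sin(a),0],[np.sin(a),np.cos(a),0],[0,0,1]])
S=np.array([[c20,0,-s],[0,1,0],[s,0,c20]])   # slope frame in unit yaw frame
def fitxy(P,W): # 2D rigid: local P->world W
    p,w=P-P.mean(0),W-W.mean(0)
    a=np.arctan2((p[:,0]*w[:,1]-p[:,1]*w[:,0]).sum(),(p*w).sum())
    t=W.mean(0)-Rz(a)[:2,:2]@P.mean(0); return a,t,W-(P@Rz(a)[:2,:2].T+t)
E
python3 - <<'E'
from h import *
b=cap('top')
px=[(247,158),(498,148),(498,213),(253,224),(272,562),(515,553),(518,607),(272,620)]
loc=[(68,37),(68,-37),(52,-37),(52,37),(-52,37),(-52,-37),(-68,-37),(-68,37)]
P=[];W=[]
for (u,v),(x,y) in zip(px,loc):
    L=S@np.array([x,y,8])*1e-3; L[2]+=.09
    P.append(L[:2]);W.append(onz(b,205+(u+.5)/8-.5,150+(v+.5)/8-.5,L[2])[:2])
a,t,r=fitxy(np.array(P),np.array(W));print('vent',np.degrees(a),t,(r*1e3).round(1).tolist())
# unit outline corners at top slope; check
px=[(84,85),(650,58),(680,683),(120,710)]
for (u,v),z in zip(px,[.125,.125,.058,.058]): print(onz(b,205+(u+.5)/8-.5,150+(v+.5)/8-.5,z).round(4))
# tab top, rib top
for u,v in [(348,557),(433,557),(348,520),(433,520)]:
  print('tab',onz(b,205+(u+.5)/8-.5,150+(v+.5)/8-.5,.09-.0435*s+.03*c20).round(4))
# tray rim
W=[];
h=cv2.cvtColor(b['color'],cv2.COLOR_RGB2HSV)
m=cv2.inRange(h[190:300,80:170],(100,120,60),(125,255,255))
cn=max(cv2.findContours(m,0,1)[0],key=cv2.contourArea)
q=cv2.approxPolyDP(cv2.convexHull(cn),4,True)[:,0]+[80,190];print(q.tolist())
for u,v in q: print(onz(b,u,v,.028).round(4))
E
```

```text
vent 0.14081666883229113 [0.58360198 0.02644525] [[2.8, 0.4], [2.2, -0.2], [-1.2, 0.7], [-1.1, -0.4], [0.4, -0.6], [-0.5, 0.0], [-1.1, -0.1], [-1.5, 0.3]]
[0.6709 0.1113 0.125 ]
[ 0.6715 -0.057   0.125 ]
[ 0.4924 -0.0596  0.058 ]
[0.4921 0.1116 0.058 ]
tab [0.5292 0.0392 0.1033]
tab [0.5281 0.0142 0.1033]
tab [0.5403 0.0388 0.1033]
tab [0.5391 0.0137 0.1033]
[[147, 196], [161, 280], [96, 293], [86, 207]]
[0.612  0.2962 0.028 ]
[0.3994 0.2609 0.028 ]
[0.3756 0.4195 0.028 ]
[0.5906 0.4506 0.028 ]
```

```bash
cat >> h.py <<'E'
from scipy.spatial.transform import Rotation as Ro
V0=np.array([.583,.0264,.09]); 
def vent(p): return V0+S@np.array(p)*1e-3
def Rtool(tilt): # tool orientation when cover is swung by tilt rad from seated
    T=S@Ro.from_rotvec([0,tilt,0]).as_matrix()
    return np.stack([T[:,1],T[:,0],-T[:,2]],1)
def go(p,R,st=None):
    st=st or bot.read_state(); A=st['tcp_rot']
    print('offset',(A.T@(p-st['position'])).round(4).tolist(),'dr',Ro.from_matrix(A.T@R).as_rotvec(degrees=True).round(2).tolist(), 't',st['time_s'])
E
python3 -c "
from h import *
go(vent([-25,0,75]),Rtool(0))"
```

```text
offset [0.5092, -0.4623, 0.0707] dr [-17.53, 12.07, -68.77] t 0.2
```

Call:
servo_tool(
  targets=[
    {"offset": [0.509,-0.462,0.03],"dr": [-17.5,12.1,-68.8]},
    {"offset": [0.509,-0.462,0.03],"dr": [-17.5,12.1,-68.8]},
    {"offset": [0.509,-0.462,0.03],"dr": [-17.5,12.1,-68.8]},
    {"offset": [0.509,-0.462,0.03],"dr": [-17.5,12.1,-68.8]},
    {"offset": [0.509,-0.462,0.03],"dr": [-17.5,12.1,-68.8]},
    {"offset": [0.509,-0.462,0.03],"dr": [-17.5,12.1,-68.8]},
    {"offset": [0.509,-0.462,0.03],"dr": [-17.5,12.1,-68.8]},
    {"offset": [0.509,-0.462,0.03],"dr": [-17.5,12.1,-68.8]},
    {"offset": [0.509,-0.462,0.03],"dr": [-17.5,12.1,-68.8]},
    {"offset": [0.509,-0.462,0.03],"dr": [-17.5,12.1,-68.8]},
    {"offset": [0.509,-0.462,0.07],"dr": [-17.5,12.1,-68.8]},
    {"offset": [0.509,-0.462,0.07],"dr": [-17.5,12.1,-68.8]},
    {"offset": [0.509,-0.462,0.07],"dr": [-17.5,12.1,-68.8]},
    {"offset": [0.509,-0.462,0.07],"dr": [-17.5,12.1,-68.8]},
    {"offset": [0.509,-0.462,0.07],"dr": [-17.5,12.1,-68.8]},
    {"offset": [0.509,-0.462,0.07],"dr": [-17.5,12.1,-68.8]},
    {"offset": [0.509,-0.462,0.07],"dr": [-17.5,12.1,-68.8]},
    {"offset": [0.509,-0.462,0.07],"dr": [-17.5,12.1,-68.8]},
    {"offset": [0.509,-0.462,0.07],"dr": [-17.5,12.1,-68.8]},
    {"offset": [0.509,-0.462,0.07],"dr": [-17.5,12.1,-68.8]},
  ],
)

```text
time_s: 1.87
position: [0.5335, 0.0257, 0.1524]
tcp_rot: [[-0.001, 0.94, 0.341], [1.0, 0.001, -0.0], [-0.001, 0.341, -0.94]]
force: [0.1, -0.3, -0.7]
opening: 1.001
grasp_force: 0.0
```

```bash
python3 - <<'E'
from h import *
go(vent([-25,0,75]),Rtool(0)); s0=bot.read_state(); print(s0['position'],s0['force'],s0['moment'],s0['joint_positions'].round(1))
w=cap('wrist','w.png')
for p in [(-46,0,30),(-8,0,30),(-52,0,8),(52,0,8),(0,0,5)]: print(p,proj(w,vent(p)).round(1))
E
```

```text
offset [0.0007, 0.0001, 0.0006] dr [-0.03, 0.01, 0.08] t 1.8667
[0.53352141 0.02566735 0.15241438] [ 0.13567842 -0.2630755  -0.70907999] [-0.0184074   0.16985999 -0.01038479] [-11.5  24.5 114.4  10.5  21.9 -20.7]
(-46, 0, 30) [224.2 211.3]
(-8, 0, 30) [282.5 211.3]
(-52, 0, 8) [218.5 200.1]
(52, 0, 8) [364.4 200.1]
(0, 0, 5) [291.1 198.7]
```

View pics/w.png

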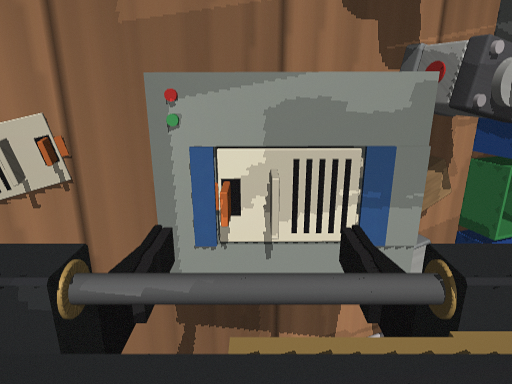

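Wrist view: the tab is at (224,203), the rib at (275,205), the latch lip's inner edge at u≈215, and the lug lip's inner edge at u≈363. Next I refine these with masks.

```bash
python3 - <<'E'
from h import *
im=cv2.imread('pics/w.png');w=cap('wrist')
h=cv2.cvtColor(im,cv2.COLOR_BGR2HSV)
bl=cv2.inRange(h,(100,120,60),(125,255,255))
for r in(160,180,200,220,235): x=np.where(bl[r,180:400])[0]+180; L=x[x<290];R=x[x>290]; print(r,L.min(),L.max(),R.min(),R.max())
for c in (200,207,372,380): y=np.where(bl[130:260,c])[0]+130; print('col',c,y.min(),y.max())
o=cv2.inRange(h,(3,120,80),(18,255,255)); o[:,:205]=0;o[:,250:]=0;o[:140]=0;o[250:]=0
ys,xs=np.where(o);print('orange',xs.min(),xs.max(),ys.min(),ys.max()); 
for r in range(ys.min(),ys.max()+1,4): print(r,xs[ys==r].min(),xs[ys==r].max(),end='; ')
print()
for p in [(-52,37,8),(-68,37,8),(-52,-37,8),(52,37,8),(68,37,8),(52,-37,8),(-46,12,30),(-46,-12,30),(-41,12,30),(-8,21,30),(-8,-21,30),(-13,21,30),(-50,35,5)]: print(p,proj(w,vent(p)).round(1))
for r in(172,180,190,205,220): print(r,h[r,262:290,2].tolist())
E
```

```text
160 190 213 366 394
180 191 213 364 392
200 193 214 362 389
220 194 215 360 387
235 195 216 367 385
col 200 147 245
col 207 147 245
col 372 147 243
col 380 147 245
orange 215 229 181 226
181 224 229; 185 215 229; 189 215 228; 193 215 227; 197 215 227; 201 216 227; 205 216 227; 209 216 227; 213 221 227; 217 221 227; 221 221 227; 225 221 227; 
(-52, 37, 8) [216.6 147.8]
(-68, 37, 8) [193.1 147.8]
(-52, -37, 8) [220.2 246.1]
(52, 37, 8) [369.4 147.6]
(68, 37, 8) [392.9 147.5]
(52, -37, 8) [359.9 245.9]
(-46, 12, 30) [223.6 192.8]
(-46, -12, 30) [224.7 227.2]
(-41, 12, 30) [231.4 192.7]
(-8, 21, 30) [283.2 179.2]
(-8, -21, 30) [281.8 239.5]
(-13, 21, 30) [275.3 179.2]
(-50, 35, 5) [220.1 149.9]
172 [181, 181, 182, 180, 182, 181, 183, 146, 75, 147, 173, 169, 168, 169, 170, 170, 183, 182, 180, 183, 182, 181, 182, 182, 183, 181, 180, 180]
180 [181, 181, 182, 181, 181, 182, 187, 90, 66, 58, 161, 189, 182, 185, 185, 184, 180, 138, 184, 183, 182, 181, 181, 181, 179, 180, 181, 181]
190 [181, 181, 182, 181, 185, 88, 96, 98, 69, 59, 164, 186, 181, 181, 182, 183, 169, 121, 184, 182, 182, 181, 180, 180, 180, 181, 180, 179]
205 [220, 168, 86, 92, 94, 97, 98, 99, 57, 62, 162, 184, 180, 180, 181, 184, 179, 145, 183, 181, 182, 182, 180, 180, 181, 182, 180, 181]
220 [215, 216, 221, 125, 131, 132, 134, 138, 55, 90, 166, 182, 179, 181, 180, 181, 162, 181, 179, 178, 177, 176, 178, 177, 179, 177, 202, 219]
```

```bash
python3 -c "
import cv2
im=cv2.imread('pics/w.png');cv2.imwrite('pics/w2.png',cv2.resize(im[140:250,185:300],None,fx=5,fy=5,interpolation=cv2.INTER_CUBIC))"
```

```text
(no output)
```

View pics/w2.png

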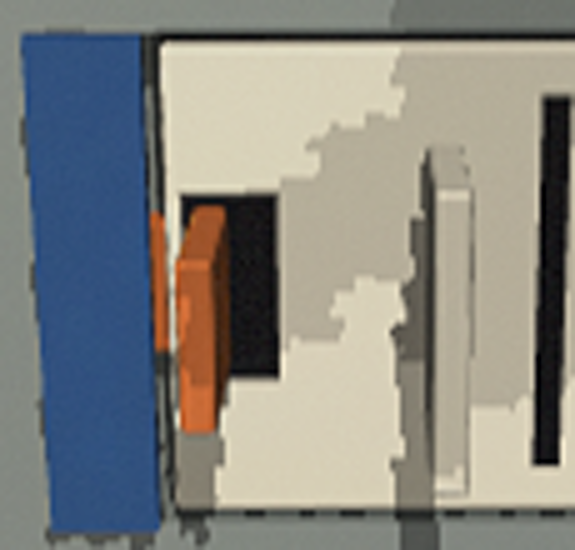

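```bash
sed -i 's/V0=np.array.*/V0=np.array([.5817,.0270,.09])/' h.py; python3 -c "
from h import *
go(vent([-24.6,0,11.5]),Rtool(0))"
```

```text
offset [0.0025, -0.0008, 0.0639] dr [-0.0, 0.06, -0.05] t 1.9667
```

Call:
servo_tool(
  targets=[
    {"offset": [0.002,-0.001,0.03],"dr": [0,0,0]},
    {"offset": [0.002,-0.001,0.045],"dr": [0,0,0]},
    {"offset": [0.002,-0.001,0.052],"dr": [0,0,0]},
    {"offset": [0.002,-0.001,0.058],"dr": [0,0,0]},
    {"offset": [0.002,-0.001,0.061],"dr": [0,0,0]},
    {"offset": [0.002,-0.001,0.0635],"dr": [0,0,0]},
    {"offset": [0.002,-0.001,0.0635],"dr": [0,0,0]},
    {"offset": [0.002,-0.001,0.0635],"dr": [0,0,0]},
  ],
)

```text
time_s: 2.63
position: [0.5547, 0.0274, 0.093]
tcp_rot: [[-0.0, 0.939, 0.343], [1.0, 0.001, -0.001], [-0.001, 0.343, -0.939]]
force: [-0.3, -1.1, -0.2]
opening: 1.0
grasp_force: 0.0
```

```bash
python3 -c "
from h import *
go(vent([-24.6,0,11.5]),Rtool(0));s0=bot.read_state();print(s0['position'],s0['force'],s0['moment'])
cap('wrist','w3.png')"
```

```text
offset [-0.0004, -0.0003, 0.0006] dr [0.04, 0.03, 0.04] t 2.6333
[0.55473777 0.02744233 0.09302979] [-0.25085798 -1.09288367 -0.21419806] [-0.01362309  0.07318178 -0.0205515 ]
```

View pics/w3.png

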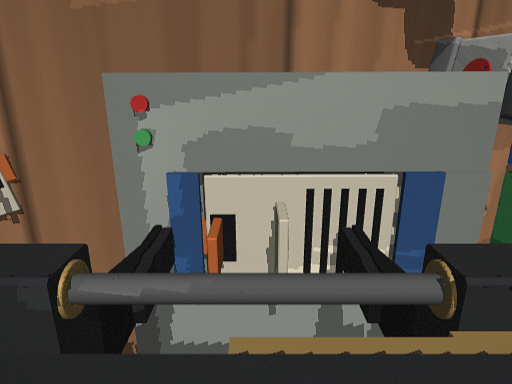

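The wrist view shows the fingers straddling the tab (212,245) and rib (284,245), clear of both lips. I'll close in stages.

Call:
servo_tool(
  gripper=0.0,
  targets=[
    {"offset": [0,0,0.001],"dr": [0,0,0]},
    {"offset": [0,0,0.001],"dr": [0,0,0]},
    {"offset": [0,0,0.001],"dr": [0,0,0]},
    {"offset": [0,0,0.001],"dr": [0,0,0]},
    {"offset": [0,0,0.001],"dr": [0,0,0]},
    {"offset": [0,0,0.001],"dr": [0,0,0]},
  ],
)

```text
time_s: 3.18
position: [0.555, 0.0276, 0.0916]
tcp_rot: [[-0.001, 0.94, 0.342], [1.0, 0.001, -0.0], [-0.001, 0.342, -0.94]]
force: [-0.3, -0.7, 0.6]
opening: 0.633
grasp_force: 0.0
```

Call:
servo_tool(
  gripper=0.2,
  targets=[
    {"offset": [0,0,0],"dr": [0,0,0]},
    {"offset": [0,0,0],"dr": [0,0,0]},
    {"offset": [0,0,0],"dr": [0,0,0]},
    {"offset": [0,0,0],"dr": [0,0,0]},
  ],
)

```text
time_s: 3.52
position: [0.5539, 0.0279, 0.0911]
tcp_rot: [[-0.001, 0.94, 0.34], [1.0, 0.001, 0.0], [-0.0, 0.34, -0.94]]
force: [-1.9, 0.1, 0.2]
opening: 0.418
grasp_force: 5.1
```

Call:
servo_tool(
  gripper=0.32,
  targets=[
    {"offset": [0,0,0],"dr": [0,0,0]},
    {"offset": [0,0,0],"dr": [0,0,0]},
    {"offset": [0,0,0],"dr": [0,0,0]},
    {"offset": [0,0,0],"dr": [0,0,0]},
  ],
)

```text
time_s: 3.85
position: [0.5559, 0.0274, 0.0921]
tcp_rot: [[-0.0, 0.939, 0.344], [1.0, 0.001, -0.001], [-0.001, 0.344, -0.939]]
force: [0.4, 0.6, 3.2]
opening: 0.35
grasp_force: 30.0
```

Call:
servo_tool(
  gripper=1.0,
  targets=[
    {"offset": [0,0,0],"dr": [0,0,0]},
    {"offset": [0,0,0],"dr": [0,0,0]},
    {"offset": [0,0,0],"dr": [0,0,0]},
    {"offset": [0,0,0],"dr": [0,0,0]},
  ],
)

```text
time_s: 4.18
position: [0.5558, 0.0274, 0.0921]
tcp_rot: [[-0.001, 0.939, 0.344], [1.0, 0.001, -0.001], [-0.001, 0.344, -0.939]]
force: [1.3, 0.6, 4.5]
opening: 0.354
grasp_force: 30.0
```

```bash
python3 -c "
from h import *
s0=bot.read_state();print(s0['position'],s0['force'],s0['moment'],s0['opening']*87,s0['grasp_force'])
print('vent coords',S.T@(s0['position']-V0)*1e3)"
```

```text
[0.55578964 0.02739496 0.09206221] [1.25951777 0.57791034 4.4518438 ] [ 0.10307585 -0.11640011  0.07298775] 30.82760145847655 29.978479743003845
vent coords [-23.64245612   0.39495936  10.79971249]
```

Call:
servo_tool(
  targets=[
    {"offset": [0,0.0001,-0.0015],"dr": [1.15,0,0]},
    {"offset": [0,0.0003,-0.003],"dr": [2.29,0,0]},
    {"offset": [0,0.0005,-0.0045],"dr": [3.44,0,0]},
    {"offset": [0,0.0008,-0.006],"dr": [4.58,0,0]},
    {"offset": [0,0.001,-0.0075],"dr": [5.73,0,0]},
    {"offset": [0,0.001,-0.0075],"dr": [5.73,0,0]},
  ],
)

```text
time_s: 4.68
position: [0.5536, 0.0274, 0.0988]
tcp_rot: [[-0.001, 0.969, 0.246], [1.0, 0.001, -0.001], [-0.001, 0.246, -0.969]]
force: [0.9, 0.1, -0.8]
opening: 0.351
grasp_force: 30.0
```

```bash
cat > r.py <<'E'
from h import *
s0=bot.read_state();A=s0['tcp_rot']
print('f_tool',(A.T@s0['force']).round(2),'m_tool',(A.T@s0['moment']).round(3),'open',(s0['opening']*87).round(2),'vent',(S.T@(s0['position']-V0)*1e3).round(2),'tilt',round(Ro.from_matrix(Rtool(0).T@A).as_rotvec()[0],4),s0['time_s'])
E
python3 r.py
```

```text
Traceback (most recent call last):
  File "r.py", line 3, in <module>
    print('f_tool',(A.T@s0['force']).round(2),'m_tool',(A.T@s0['moment']).round(3),'open',(s0['opening']*87).round(2),'vent',(S.T@(s0['position']-V0)*1e3).round(2),'tilt',round(Ro.from_matrix(Rtool(0).T@A).as_rotvec()[0],4),s0['time_s'])
                                                                                          ^^^^^^^^^^^^^^^^^^^^^^^^
AttributeError: 'float' object has no attribute 'round'
```

Free, with low force. I continue to 0.20 rad.

Call:
servo_tool(
  targets=[
    {"offset": [0,0.0001,-0.0015],"dr": [1.15,0,0]},
    {"offset": [0,0.0003,-0.003],"dr": [2.29,0,0]},
    {"offset": [0,0.0005,-0.0045],"dr": [3.44,0,0]},
    {"offset": [0,0.0008,-0.006],"dr": [4.58,0,0]},
    {"offset": [0,0.001,-0.0075],"dr": [5.73,0,0]},
    {"offset": [0,0.001,-0.0075],"dr": [5.73,0,0]},
  ],
)

```text
time_s: 5.18
position: [0.5528, 0.0275, 0.1063]
tcp_rot: [[-0.001, 0.989, 0.149], [1.0, 0.001, -0.001], [-0.001, 0.149, -0.989]]
force: [0.0, -1.1, -0.4]
opening: 0.351
grasp_force: 30.0
```

```bash
sed -i "s/(s0\['opening'\]\*87).round(2)/round(s0['opening']*87,2)/" r.py; python3 r.py
```

```text
f_tool [-1.06 -0.04  0.36] m_tool [0.053 0.031 0.005] open 30.53 vent [-21.56   0.51  25.17] tilt 0.1999 5.1833
```

Call:
servo_tool(
  targets=[
    {"offset": [0,0.0001,-0.0015],"dr": [1.15,0,0]},
    {"offset": [0,0.0003,-0.003],"dr": [2.29,0,0]},
    {"offset": [0,0.0003,-0.003],"dr": [2.29,0,0]},
    {"offset": [0,0.0003,-0.003],"dr": [2.29,0,0]},
  ],
)

```text
time_s: 5.52
position: [0.5519, 0.0277, 0.1091]
tcp_rot: [[-0.001, 0.994, 0.109], [1.0, 0.001, -0.0], [-0.0, 0.109, -0.994]]
force: [0.2, -0.1, -1.7]
opening: 0.35
grasp_force: 30.0
```

```bash
python3 r.py
```

```text
f_tool [-0.11  0.05  1.77] m_tool [ 0.003 -0.017  0.022] open 30.43 vent [-21.47   0.67  28.1 ] tilt 0.2401 5.5167
```

Call:
servo_tool(
  targets=[
    {"offset": [0,0.0001,-0.0015],"dr": [1.15,0,0]},
    {"offset": [0,0.0001,-0.0015],"dr": [1.15,0,0]},
    {"offset": [0,0.0001,-0.0015],"dr": [1.15,0,0]},
  ],
)

```text
time_s: 5.77
position: [0.552, 0.0277, 0.1107]
tcp_rot: [[-0.001, 0.996, 0.089], [1.0, 0.001, -0.0], [-0.001, 0.089, -0.996]]
force: [0.2, 0.4, -1.5]
opening: 0.348
grasp_force: 30.0
```

```bash
python3 r.py
```

```text
f_tool [0.42 0.09 1.55] m_tool [ 0.012 -0.036  0.009] open 30.25 vent [-20.83   0.66  29.64] tilt 0.2598 5.7667
```

Call:
servo_tool(
  targets=[
    {"offset": [0,0.0001,-0.0015],"dr": [1.15,0,0]},
    {"offset": [0,0.0001,-0.0015],"dr": [1.15,0,0]},
    {"offset": [0,0.0001,-0.0015],"dr": [1.15,0,0]},
  ],
)

```text
time_s: 6.02
position: [0.5522, 0.0276, 0.1124]
tcp_rot: [[-0.001, 0.998, 0.07], [1.0, 0.001, -0.001], [-0.001, 0.07, -0.998]]
force: [1.1, 1.1, -1.3]
opening: 0.355
grasp_force: 30.0
```

```bash
python3 r.py
```

```text
f_tool [1.13 1.03 1.33] m_tool [-0.015 -0.037 -0.052] open 30.89 vent [-20.04   0.62  31.13] tilt 0.2793 6.0167
```

Call:
servo_tool(
  targets=[
    {"offset": [0,0.0001,-0.0015],"dr": [1.15,0,0]},
    {"offset": [0,0.0001,-0.0015],"dr": [1.15,0,0]},
    {"offset": [0,0.0001,-0.0015],"dr": [1.15,0,0]},
  ],
)

```text
time_s: 6.27
position: [0.5523, 0.0276, 0.1139]
tcp_rot: [[-0.001, 0.999, 0.05], [1.0, 0.001, -0.001], [-0.001, 0.05, -0.999]]
force: [0.2, -0.8, -1.6]
opening: 0.349
grasp_force: 30.0
```

```bash
python3 r.py
```

```text
f_tool [-0.84  0.12  1.61] m_tool [ 0.003 -0.002  0.006] open 30.36 vent [-19.44   0.59  32.55] tilt 0.2993 6.2667
```

Call:
servo_tool(
  targets=[
    {"offset": [0,0.0001,-0.0015],"dr": [1.15,0,0]},
    {"offset": [0,0.0001,-0.0015],"dr": [1.15,0,0]},
    {"offset": [0,0.0001,-0.0015],"dr": [1.15,0,0]},
  ],
)

```text
time_s: 6.52
position: [0.5524, 0.0276, 0.1155]
tcp_rot: [[-0.001, 1.0, 0.03], [1.0, 0.001, -0.001], [-0.001, 0.03, -1.0]]
force: [0.6, -0.3, -2.0]
opening: 0.351
grasp_force: 30.0
```

```bash
python3 r.py
```

```text
f_tool [-0.27  0.5   2.06] m_tool [-0.032 -0.033  0.007] open 30.51 vent [-18.85   0.62  33.96] tilt 0.3192 6.5167
```

Call:
servo_tool(
  targets=[
    {"offset": [0,0.0001,-0.0015],"dr": [1.15,0,0]},
    {"offset": [0,0.0001,-0.0015],"dr": [1.15,0,0]},
    {"offset": [0,0.0001,-0.0015],"dr": [1.15,0,0]},
  ],
)

```text
time_s: 6.77
position: [0.5525, 0.0276, 0.117]
tcp_rot: [[-0.001, 1.0, 0.01], [1.0, 0.001, -0.001], [-0.001, 0.01, -1.0]]
force: [0.1, -0.3, 0.0]
opening: 0.347
grasp_force: 30.0
```

```bash
python3 r.py
```

```text
f_tool [-0.28  0.06 -0.02] m_tool [-0.199 -0.066 -0.038] open 30.2 vent [-18.2    0.62  35.41] tilt 0.339 6.7667
```

Call:
servo_tool(
  targets=[
    {"offset": [0,0.0,-0.0005],"dr": [0.4,0,0]},
    {"offset": [0,0.0,-0.0005],"dr": [0.4,0,0]},
    {"offset": [0,0.0,-0.0005],"dr": [0.4,0,0]},
  ],
)

```text
time_s: 7.02
position: [0.5522, 0.0276, 0.1176]
tcp_rot: [[-0.001, 1.0, 0.002], [1.0, 0.001, -0.001], [-0.001, 0.002, -1.0]]
force: [-0.6, 0.3, 0.9]
opening: 0.35
grasp_force: 30.0
```

```bash
python3 r.py
```

```text
f_tool [ 0.28 -0.63 -0.88] m_tool [-0.114 -0.01   0.005] open 30.44 vent [-18.31   0.63  36.  ] tilt 0.3472 7.0167
```

Call:
servo_tool(
  targets=[
    {"offset": [0,0.0001,-0.0008],"dr": [0.6,0,0]},
    {"offset": [0,0.0001,-0.0008],"dr": [0.6,0,0]},
    {"offset": [0,0.0001,-0.0008],"dr": [0.6,0,0]},
  ],
)

```text
time_s: 7.27
position: [0.5523, 0.0277, 0.1184]
tcp_rot: [[-0.001, 1.0, -0.009], [1.0, 0.001, -0.001], [-0.001, -0.009, -1.0]]
force: [-1.7, 1.2, 1.3]
opening: 0.353
grasp_force: 30.0
```

```bash
python3 r.py
```

```text
f_tool [ 1.22 -1.72 -1.32] m_tool [-0.066 -0.017 -0.034] open 30.69 vent [-17.96   0.65  36.76] tilt 0.3581 7.2667
```

```bash
cat > r.py <<'E'
from h import *
F=[]
for i in range(5):
    viewer.capture('wrist'); s0=bot.read_state();A=s0['tcp_rot']; F.append(np.r_[A.T@s0['force'],A.T@s0['moment']])
F=np.array(F)
print('F',F.mean(0).round(3),'sd',F.std(0).round(3),'open',round(s0['opening']*87,2),'vent',(S.T@(s0['position']-V0)*1e3).round(2),'tilt',round(Ro.from_matrix(Rtool(0).T@A).as_rotvec()[0],4),s0['time_s'])
E
python3 r.py
```

```text
F [-0.135 -1.343 -1.034 -0.023 -0.005 -0.019] sd [0.186 0.348 0.655 0.022 0.025 0.022] open 30.24 vent [-17.98   0.66  36.7 ] tilt 0.358 7.5167
```

Call:
servo_tool(
  targets=[
    {"offset": [0,0.0001,-0.0008],"dr": [0.6,0,0]},
    {"offset": [0,0.0001,-0.0008],"dr": [0.6,0,0]},
    {"offset": [0,0.0001,-0.0008],"dr": [0.6,0,0]},
  ],
)

```text
time_s: 7.77
position: [0.5524, 0.0276, 0.1192]
tcp_rot: [[-0.001, 1.0, -0.02], [1.0, 0.001, -0.001], [-0.001, -0.02, -1.0]]
force: [-3.0, -0.5, 1.3]
opening: 0.347
grasp_force: 30.0
```

```bash
python3 r.py
```

```text
F [ 0.381 -2.117 -1.898  0.023 -0.021 -0.026] sd [0.434 0.539 0.49  0.034 0.031 0.028] open 30.38 vent [-17.52   0.62  37.37] tilt 0.3683 8.0167
```

Call:
servo_tool(
  targets=[
    {"offset": [0,0.0001,-0.0008],"dr": [0.6,0,0]},
    {"offset": [0,0.0001,-0.0008],"dr": [0.6,0,0]},
  ],
)

```text
time_s: 8.18
position: [0.5524, 0.0276, 0.12]
tcp_rot: [[-0.001, 1.0, -0.031], [1.0, 0.001, -0.001], [-0.001, -0.031, -1.0]]
force: [-2.2, 0.2, 1.8]
opening: 0.352
grasp_force: 30.0
```

```bash
python3 r.py
```

```text
F [-2.620e-01 -3.222e+00 -2.820e+00  7.600e-02 -2.300e-02 -2.000e-03] sd [0.38  0.317 0.371 0.016 0.019 0.023] open 30.35 vent [-17.28   0.63  38.12] tilt 0.3791 8.4333
```

Call:
servo_tool(
  targets=[
    {"offset": [0,-0.0006,-0.0004],"dr": [0,0,0]},
    {"offset": [0,-0.0006,-0.0004],"dr": [0,0,0]},
  ],
)

```text
time_s: 8.6
position: [0.5524, 0.0276, 0.1203]
tcp_rot: [[-0.001, 1.0, -0.029], [1.0, 0.001, -0.001], [-0.001, -0.029, -1.0]]
force: [-2.1, 0.2, 1.1]
opening: 0.349
grasp_force: 30.0
```

```bash
python3 r.py
```

```text
F [ 0.254 -1.035 -0.703 -0.153  0.038 -0.014] sd [0.692 0.601 0.313 0.034 0.021 0.033] open 30.03 vent [-17.14   0.56  38.47] tilt 0.378 8.85
```

Call:
servo_tool(
  targets=[
    {"offset": [0,-0.0001,0.0011],"dr": [-0.86,0,0]},
    {"offset": [0,-0.0001,0.0011],"dr": [-0.86,0,0]},
  ],
)

```text
time_s: 9.02
position: [0.5517, 0.0276, 0.119]
tcp_rot: [[-0.001, 1.0, -0.014], [1.0, 0.001, -0.001], [-0.001, -0.014, -1.0]]
force: [-1.0, 0.4, -0.2]
opening: 0.35
grasp_force: 30.0
```

```bash
python3 r.py
```

```text
F [ 0.189 -1.478 -0.426 -0.008 -0.015 -0.024] sd [0.33  0.34  0.297 0.033 0.013 0.016] open 30.36 vent [-18.2    0.6   37.68] tilt 0.3642 9.2667
```

Call:
servo_tool(
  targets=[
    {"offset": [0,-0.0009,0.0004],"dr": [0,0,0]},
    {"offset": [0,-0.0019,0.0007],"dr": [0,0,0]},
    {"offset": [0,-0.0019,0.0007],"dr": [0,0,0]},
  ],
)

```text
time_s: 9.52
position: [0.5502, 0.0275, 0.1186]
tcp_rot: [[-0.001, 1.0, -0.014], [1.0, 0.001, -0.001], [-0.001, -0.014, -1.0]]
force: [0.6, 0.4, 0.7]
opening: 0.348
grasp_force: 30.0
```

```bash
python3 r.py
```

```text
F [-0.14  -0.122  0.153 -0.183 -0.036  0.005] sd [0.289 0.348 0.397 0.02  0.009 0.017] open 30.72 vent [-19.73   0.55  37.67] tilt 0.3631 9.7667
```

Call:
servo_tool(
  targets=[
    {"offset": [0,-0.0009,0.0004],"dr": [0,0,0]},
    {"offset": [0,-0.0019,0.0007],"dr": [0,0,0]},
    {"offset": [0,-0.0019,0.0007],"dr": [0,0,0]},
  ],
)

```text
time_s: 10.02
position: [0.5477, 0.0276, 0.1178]
tcp_rot: [[-0.001, 1.0, -0.015], [1.0, 0.001, -0.001], [-0.001, -0.015, -1.0]]
force: [-0.0, 0.2, -0.5]
opening: 0.35
grasp_force: 30.0
```

```bash
python3 r.py
```

```text
F [-0.177 -0.814  0.241 -0.113 -0.023 -0.013] sd [0.273 0.51  0.686 0.037 0.019 0.025] open 30.57 vent [-22.36   0.63  37.76] tilt 0.3644 10.2667
```

Call:
servo_tool(
  targets=[
    {"offset": [0,-0.0014,0.0005],"dr": [0,0,0]},
    {"offset": [0,-0.0028,0.0011],"dr": [0,0,0]},
    {"offset": [0,-0.0037,0.0014],"dr": [0,0,0]},
    {"offset": [0,-0.0037,0.0014],"dr": [0,0,0]},
  ],
)

```text
time_s: 10.6
position: [0.544, 0.0276, 0.1165]
tcp_rot: [[-0.001, 1.0, -0.015], [1.0, 0.001, -0.001], [-0.001, -0.015, -1.0]]
force: [-0.4, -0.3, 0.2]
opening: 0.352
grasp_force: 30.0
```

```bash
python3 r.py
```

```text
F [ 0.138 -0.411 -0.054 -0.088 -0.019  0.02 ] sd [0.318 0.416 0.606 0.027 0.024 0.025] open 30.33 vent [-26.27   0.63  37.76] tilt 0.3643 10.85
```

Call:
servo_tool(
  targets=[
    {"offset": [0,-0.0019,0.0007],"dr": [0,0,0]},
    {"offset": [0,-0.0037,0.0014],"dr": [0,0,0]},
    {"offset": [0,-0.0056,0.0021],"dr": [0,0,0]},
    {"offset": [0,-0.0075,0.0028],"dr": [0,0,0]},
    {"offset": [0,-0.0094,0.0036],"dr": [0,0,0]},
    {"offset": [0,-0.0094,0.0036],"dr": [0,0,0]},
  ],
)

```text
time_s: 11.35
position: [0.5339, 0.0277, 0.1127]
tcp_rot: [[-0.001, 1.0, -0.016], [1.0, 0.001, -0.0], [-0.0, -0.016, -1.0]]
force: [-0.1, 0.7, -1.8]
opening: 0.355
grasp_force: 30.0
```

```bash
python3 r.py
```

```text
F [ 0.227 -0.222  1.374 -0.103 -0.022 -0.014] sd [0.499 0.329 0.675 0.046 0.014 0.025] open 30.48 vent [-35.91   0.55  37.66] tilt 0.3635 11.6
```

Call:
servo_tool(
  targets=[
    {"offset": [0,-0.0028,0.0011],"dr": [0,0,0]},
    {"offset": [0,-0.0056,0.0021],"dr": [0,0,0]},
    {"offset": [0,-0.0084,0.0032],"dr": [0,0,0]},
    {"offset": [0,-0.0112,0.0043],"dr": [0,0,0]},
    {"offset": [0,-0.0131,0.005],"dr": [0,0,0]},
    {"offset": [0,-0.0131,0.005],"dr": [0,0,0]},
  ],
)

```text
time_s: 12.1
position: [0.5208, 0.0277, 0.108]
tcp_rot: [[-0.001, 1.0, -0.016], [1.0, 0.001, -0.0], [-0.0, -0.016, -1.0]]
force: [-0.6, -0.1, -0.5]
opening: 0.349
grasp_force: 30.0
```

```bash
python3 r.py
```

```text
F [-0.463 -0.036  0.614 -0.118 -0.014  0.021] sd [0.114 0.295 0.28  0.019 0.019 0.027] open 31.02 vent [-49.79   0.51  37.67] tilt 0.3632 12.35
```

Call:
servo_tool(
  targets=[
    {"offset": [0,-0.0028,0.0011],"dr": [0,0,0]},
    {"offset": [0,-0.0056,0.0021],"dr": [0,0,0]},
    {"offset": [0,-0.0084,0.0032],"dr": [0,0,0]},
    {"offset": [0,-0.0112,0.0043],"dr": [0,0,0]},
    {"offset": [0,-0.014,0.0054],"dr": [0,0,0]},
    {"offset": [0,-0.014,0.0054],"dr": [0,0,0]},
  ],
)

```text
time_s: 12.85
position: [0.5064, 0.0277, 0.1028]
tcp_rot: [[-0.001, 1.0, -0.016], [1.0, 0.001, -0.0], [-0.0, -0.016, -1.0]]
force: [-1.9, -0.1, -1.4]
opening: 0.351
grasp_force: 30.0
```

```bash
python3 r.py
```

```text
F [ 0.118 -0.06   0.889 -0.078 -0.005 -0.014] sd [0.356 0.174 0.357 0.025 0.011 0.01 ] open 30.51 vent [-64.76   0.51  37.58] tilt 0.3631 13.1
```

Call:
servo_tool(
  targets=[
    {"offset": [0,-0.0007,-0.0019],"dr": [0,0,0]},
    {"offset": [0,-0.0014,-0.0037],"dr": [0,0,0]},
    {"offset": [0,-0.0028,-0.0075],"dr": [0,0,0]},
    {"offset": [0,-0.0035,-0.0094],"dr": [0,0,0]},
    {"offset": [0,-0.0035,-0.0094],"dr": [0,0,0]},
  ],
)

```text
time_s: 13.52
position: [0.5045, 0.0276, 0.1132]
tcp_rot: [[-0.001, 1.0, -0.014], [1.0, 0.001, -0.001], [-0.001, -0.014, -1.0]]
force: [0.3, -0.2, -0.1]
opening: 0.35
grasp_force: 30.0
```

```bash
python3 r.py
```

```text
F [-0.167  0.582  1.162 -0.065 -0.025  0.004] sd [0.47  0.458 0.441 0.036 0.02  0.01 ] open 30.44 vent [-65.04   0.58  47.62] tilt 0.3637 13.7667
```

```bash
python3 - <<'E'
from h import *
a=np.radians(8.6); T=np.array([.4944,.3568,0])
y=np.array([np.cos(a),np.sin(a),0]);z=np.array([0,0,-1.]);R=np.stack([np.cross(y,z),y,z],1)
p=T-.0235*y+[0,0,.0158]
print(p)
go(p+[0,0,.154],R)
E
```

```text
[0.47116423 0.35328592 0.0158    ]
offset [0.3257, -0.0337, -0.057] dr [-0.84, -0.03, -8.56] t 13.7667
```

Call:
servo_tool(
  targets=[
    {"offset": [0,-0.01,-0.015],"dr": [0,0,0]},
    {"offset": [0,-0.02,-0.035],"dr": [0,0,0]},
    {"offset": [0.01,-0.03,-0.05],"dr": [-0.8,0,-1]},
    {"offset": [0.03,-0.034,-0.057],"dr": [-0.8,0,-2]},
    {"offset": [0.055,-0.034,-0.057],"dr": [-0.8,0,-3]},
    {"offset": [0.085,-0.034,-0.057],"dr": [-0.8,0,-4]},
    {"offset": [0.115,-0.034,-0.057],"dr": [-0.8,0,-5]},
    {"offset": [0.145,-0.034,-0.057],"dr": [-0.8,0,-6]},
    {"offset": [0.175,-0.034,-0.057],"dr": [-0.8,0,-7]},
    {"offset": [0.205,-0.034,-0.057],"dr": [-0.8,0,-8]},
    {"offset": [0.235,-0.034,-0.057],"dr": [-0.8,0,-8.6]},
    {"offset": [0.265,-0.034,-0.057],"dr": [-0.8,0,-8.6]},
    {"offset": [0.29,-0.034,-0.057],"dr": [-0.8,0,-8.6]},
    {"offset": [0.31,-0.034,-0.057],"dr": [-0.8,0,-8.6]},
    {"offset": [0.32,-0.034,-0.057],"dr": [-0.8,0,-8.6]},
    {"offset": [0.326,-0.034,-0.057],"dr": [-0.8,0,-8.6]},
    {"offset": [0.326,-0.034,-0.057],"dr": [-0.8,0,-8.6]},
    {"offset": [0.326,-0.034,-0.057],"dr": [-0.8,0,-8.6]},
  ],
)

```text
time_s: 15.27
position: [0.4707, 0.3527, 0.1695]
tcp_rot: [[-0.15, 0.989, -0.002], [0.989, 0.15, -0.001], [-0.0, -0.002, -1.0]]
force: [-0.3, 0.5, -0.8]
opening: 0.35
grasp_force: 30.0
```

```bash
python3 - <<'E'
from h import *
a=np.radians(8.6); T=np.array([.4944,.3568,0])
y=np.array([np.cos(a),np.sin(a),0]);z=np.array([0,0,-1.]);R=np.stack([np.cross(y,z),y,z],1)
go(T-.0235*y+[0,0,.0158],R)
t=cap('top')['color'][150:320,70:270];w=cap('scene')['color'][110:270,180:420]
cv2.imwrite('pics/m.png',np.vstack([cv2.resize(t,(400,340)),cv2.resize(w,(400,266))])[:600,:,::-1])
E
```

```text
offset [0.0006, 0.0008, 0.1537] dr [-0.09, 0.03, 0.03] t 15.2667
```

View pics/m.png

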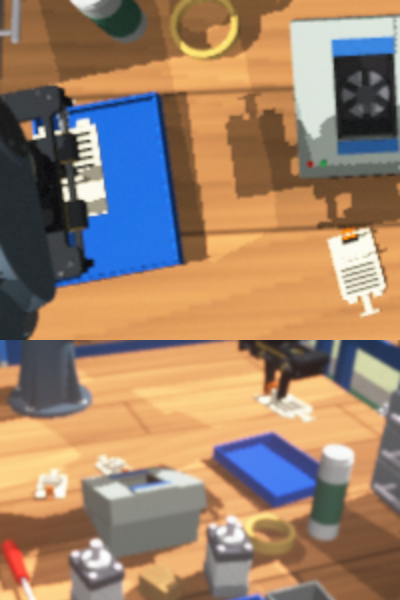

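The cover hangs from the gripper above the tray, and the unit (crop (365,95)) is open with its fan visible. I lower it.

Call:
servo_tool(
  targets=[
    {"offset": [0,0,0.02],"dr": [0,0,0]},
    {"offset": [0,0,0.045],"dr": [0,0,0]},
    {"offset": [0,0,0.07],"dr": [0,0,0]},
    {"offset": [0,0,0.095],"dr": [0,0,0]},
    {"offset": [0,0,0.115],"dr": [0,0,0]},
    {"offset": [0,0,0.13],"dr": [0,0,0]},
    {"offset": [0,0,0.14],"dr": [0,0,0]},
    {"offset": [0,0,0.146],"dr": [0,0,0]},
    {"offset": [0,0,0.149],"dr": [0,0,0]},
    {"offset": [0,0,0.149],"dr": [0,0,0]},
  ],
)

```text
time_s: 16.2
position: [0.4711, 0.3533, 0.0208]
tcp_rot: [[-0.15, 0.989, -0.001], [0.989, 0.15, 0.0], [0.0, -0.001, -1.0]]
force: [-0.6, 0.1, -0.7]
opening: 0.345
grasp_force: 30.0
```

```bash
python3 r.py
```

```text
F [ 0.18  -0.114  0.783 -0.078 -0.026 -0.027] sd [0.405 0.273 0.26  0.03  0.021 0.028] open 30.6 vent [-126.98  326.95  -26.42] tilt 0.3474 16.45
```

Call:
servo_tool(
  targets=[
    {"offset": [0,0,0.0015],"dr": [0,0,0]},
    {"offset": [0,0,0.003],"dr": [0,0,0]},
    {"offset": [0,0,0.003],"dr": [0,0,0]},
  ],
)

```text
time_s: 16.7
position: [0.4707, 0.3536, 0.0178]
tcp_rot: [[-0.15, 0.989, -0.001], [0.989, 0.15, 0.0], [0.0, -0.001, -1.0]]
force: [-0.6, 0.3, -1.2]
opening: 0.356
grasp_force: 30.0
```

```bash
python3 r.py; python3 -c "
from h import *
print(bot.read_state()['position'])"
```

```text
F [ 0.331  0.171  1.16  -0.07  -0.03   0.016] sd [0.256 0.319 0.344 0.038 0.026 0.021] open 30.38 vent [-128.92  326.63  -29.94] tilt 0.3492 16.95
[0.47079593 0.35363488 0.01776936]
```

Still free; lower in 1 mm steps.

Call:
servo_tool(
  targets=[
    {"offset": [0,0,0.0008],"dr": [0,0,0]},
    {"offset": [0,0,0.0015],"dr": [0,0,0]},
    {"offset": [0,0,0.0015],"dr": [0,0,0]},
  ],
)

```text
time_s: 17.2
position: [0.4707, 0.3536, 0.0161]
tcp_rot: [[-0.15, 0.989, -0.001], [0.989, 0.15, 0.0], [0.0, -0.001, -1.0]]
force: [-0.9, -0.5, -1.5]
opening: 0.35
grasp_force: 30.0
```

```bash
python3 r.py
```

```text
F [-0.021 -0.279  1.119 -0.079 -0.021  0.007] sd [0.557 0.318 0.218 0.025 0.014 0.04 ] open 30.2 vent [-129.38  326.65  -31.31] tilt 0.349 17.45
```

Call:
servo_tool(
  targets=[
    {"offset": [0,0,0.0005],"dr": [0,0,0]},
    {"offset": [0,0,0.001],"dr": [0,0,0]},
    {"offset": [0,0,0.001],"dr": [0,0,0]},
  ],
)

```text
time_s: 17.7
position: [0.4709, 0.3537, 0.0154]
tcp_rot: [[-0.15, 0.989, -0.001], [0.989, 0.15, 0.0], [0.001, -0.001, -1.0]]
force: [1.2, -0.2, 0.5]
opening: 0.352
grasp_force: 30.0
```

```bash
python3 r.py; python3 -c "
from h import *
print(bot.read_state()['position'])"
```

```text
F [ 0.336 -0.222  0.349 -0.064 -0.032  0.02 ] sd [0.67  0.316 0.402 0.025 0.022 0.026] open 30.34 vent [-129.6  326.7  -32.2] tilt 0.3488 17.95
[0.47092987 0.35369766 0.01542128]
```

Call:
servo_tool(
  targets=[
    {"offset": [0,0,0.0007],"dr": [0,0,0]},
    {"offset": [0,0,0.0007],"dr": [0,0,0]},
    {"offset": [0,0,0.0007],"dr": [0,0,0]},
  ],
)

```text
time_s: 18.2
position: [0.471, 0.3537, 0.0152]
tcp_rot: [[-0.15, 0.989, -0.0], [0.989, 0.15, 0.001], [0.001, -0.0, -1.0]]
force: [-0.7, -1.0, 4.1]
opening: 0.352
grasp_force: 30.0
```

```bash
python3 r.py
```

```text
F [-1.76e-01 -6.46e-01 -5.56e+00  1.80e-01 -1.35e-01  3.00e-03] sd [0.201 0.534 0.388 0.033 0.032 0.019] open 30.72 vent [-129.66  326.73  -32.51] tilt 0.3487 18.45
```

Call:
servo_tool(
  gripper=-0.2,
  targets=[
    {"offset": [0,0,0],"dr": [0,0,0]},
    {"offset": [0,0,0],"dr": [0,0,0]},
    {"offset": [0,0,0],"dr": [0,0,0]},
    {"offset": [0,0,0],"dr": [0,0,0]},
    {"offset": [0,0,0],"dr": [0,0,0]},
    {"offset": [0,0,0],"dr": [0,0,0]},
  ],
)

```text
time_s: 18.95
position: [0.4711, 0.3537, 0.0143]
tcp_rot: [[-0.15, 0.989, -0.0], [0.989, 0.15, 0.0], [0.001, -0.0, -1.0]]
force: [-1.0, -0.8, -0.0]
opening: 0.591
grasp_force: 0.0
```

```bash
python3 r.py
```

```text
F [ 0.27  -0.146  0.085 -0.1   -0.026 -0.002] sd [0.424 0.174 0.543 0.032 0.021 0.019] open 51.93 vent [-129.92  326.63  -33.05] tilt 0.349 19.2
```

Call:
servo_tool(
  targets=[
    {"offset": [0,0,-0.003],"dr": [0,0,0]},
    {"offset": [0,0,-0.008],"dr": [0,0,0]},
    {"offset": [0,0,-0.015],"dr": [0,0,0]},
    {"offset": [0,0,-0.03],"dr": [0,0,0]},
    {"offset": [0,0,-0.06],"dr": [0,0,0]},
    {"offset": [0,0,-0.1],"dr": [0,0,0]},
    {"offset": [-0.03,0,-0.14],"dr": [0,0,0]},
    {"offset": [-0.06,0,-0.18],"dr": [0,0,0]},
    {"offset": [-0.1,0,-0.2],"dr": [0,0,0]},
    {"offset": [-0.14,0,-0.2],"dr": [0,0,0]},
    {"offset": [-0.18,0,-0.2],"dr": [0,0,0]},
    {"offset": [-0.18,0,-0.2],"dr": [0,0,0]},
    {"offset": [-0.18,0,-0.2],"dr": [0,0,0]},
  ],
)

```text
time_s: 20.28
position: [0.4988, 0.1727, 0.2158]
tcp_rot: [[-0.145, 0.989, 0.001], [0.989, 0.145, 0.0], [-0.0, 0.001, -1.0]]
force: [0.2, -0.8, -0.3]
opening: 0.596
grasp_force: 0.0
```

```bash
python3 -c "
from h import *
t=cap('top')['color'][180:310,70:270];w=cap('scene')['color'][150:230,290:400]
cv2.imwrite('pics/e.png',np.vstack([cv2.resize(t,(440,286)),cv2.resize(w,(440,310))])[:,:,::-1])"
```

```text
(no output)
```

View pics/e.png

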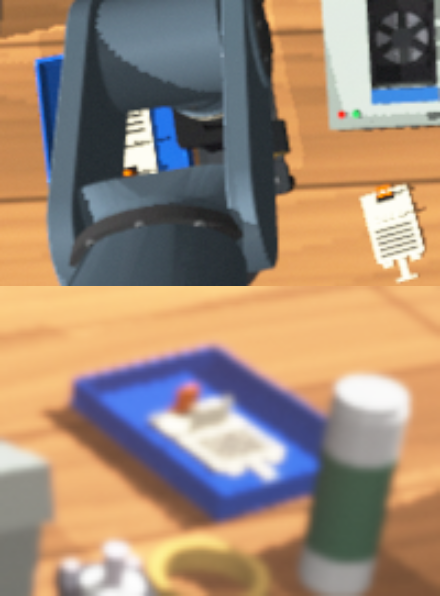

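The cover lies flat and slats up in the tray (crop (225,435)), clear of the walls, and the gripper is away from it. I hand in.

```bash
python3 -c "
from h import *
print(ticket.hand_in())"
```

```text
the job is handed in; nothing more can be done
None
```

The vent cover is off and the fan is exposed; the cover lies flat in the blue tray, slatted face up and released, and the job is handed in at about 20 s, though no verdict came back.

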